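# Pack out a short-throw cam clamp

### The arm

A 7-joint arm with a two-finger parallel gripper is mounted at the origin on the work surface; the furniture and walls round the work are solid. World frame = base frame: x ahead of the robot, y to its left, z up, the work surface at z = 0. Lengths are in m, angles in degrees, forces in N, time in s.
With the tool pointing down it reaches from about 0.425 to 0.875 m from the base axis. Payload 4.7 kg.
Tool frame: the origin (TCP) lies at the very end of the fingers, on their centre line; the grasp point (between the pads) lies 19 mm behind it; z points along the fingers, y is the line along which they close (so a half turn about z gives the same grasp; the last joint's range is limited). The gripper opens to 87 mm and grips with 3 to 60 N. Pads are 19 mm wide; open, the fingers measure 117 mm over their backs; the gripper's body (75 mm by 190 mm) begins 51 mm behind the grasp point.
Start: joints at [-64.853, 18.392, -4.016, 83.108, 1.295, 78.541, -3.26], TCP at [0.268, 0.592, 0.223] pointing down, gripper open.
Joint ranges: [-163.93, 163.93], [-17.29, 119.83], [-79.2, 71.16], [3.27, 140.29], [-89.18, 269.18], [5.43, 117.66], [-154.24, 154.24]. Speed limits (degrees/s): [147.25, 147.25, 180, 180, 180, 180, 180].

### API

Orientations are given as [roll, pitch, yaw] about the fixed x, y, z axes, in that order (R = Rz(yaw) Ry(pitch) Rx(roll)).
In Python, from cell import telemetry, cams, env gives the robot as it stands.
- The arm moves only by the tool arm_command, never from a script. Its argument "series" is text: rows parted by semicolons, each of 5 numbers parted by spaces: the shift along the tool's x, y, z in mm, then the turn about the tool's z in rad, then the closure in counts, from 0 (fully open) to 255 (shut). A call has 1 to 20 rows; each row shifts and turns the commanded pose from where the row before left it, along the tool's axes as they then stand; what a row does not reach is not made up. A row lasts 1/12 s, in which the tool goes at most 41.7 mm and 7.16 degrees, less where a joint would pass 70% of its speed; a pose out of reach is approached as far as the arm can. A call is refused whole if a number of a shift passes 41.7 or a number of a turn 0.125, either way. A call with a gripper value outside its range is refused whole. The fingers move at their own pace and stop on an object; "squeeze" is the grip in N (left out, the last holds). Time passes only in rows, so rows that do not move let the fingers close. It gives the time, the measured TCP pose, the force, the opening and the grip force at its end, in the units of the state.
- telemetry.get_obs(): the state, without advancing time (a new reading comes with each control period).
- cams.read_camera(name): name is "scene" or "side" or "wrist"; returns the picture (400x640x3 uint8, blue, green, red); there is no depth.
- cams.calibration(name): a dict with "K" (3x3 intrinsics, pixels), "origin" and "rotation" of the camera in the world; the wrist camera has in their place "hand_eye" (4x4, takes a point from camera to tool coordinates, whose origin is the TCP and whose axes are the flange's). Camera axes: x right, y down, z forward; pixel columns grow to the right and rows downward; lengths in m; the calibration is good to about 2 mm. A picture is of the moment at which its call begins: read the wrist's pose just before it. calibration takes no time and is no camera call.
- env.sign_off(): hands the job in; it is judged then, once.
The state is a dict: "time_s": time; "qpos": joint angles; "joint_velocities": joint speeds; "effort": joint torques, N m; "tool_pos": TCP position; "tool_rot": TCP orientation; "force": force on the tool from outside, world axes, zero at the start; "wrist_torque": the same for the moment, N m; "grip_width": finger opening in m; "grasp_force": force on a finger pad.
Only numpy, scipy, OpenCV 4.12 (cv2) and the standard library are available. Lean on these libraries where they do the work, as an engineer would, in place of code of your own. Each camera call takes 0.05 s, during which the arm holds its last target. There are 200 camera calls.

### The job

The casting in the cam-clamp fixture is loose: the gap between it and the jaw is wider than the short throw of the clamp. With the lever open, add packing plates from the wooden rack, standing upright side by side in that gap and right down on the base, until the gap is snug and no further plate will go in; a plate that is not needed stays in the rack, or goes back there. Then swing the lever anticlockwise until the clamp grips the casting tight against the fence, and let go.

Things in the scene. Friction and masses are not known exactly. Their poses are not given: they have to be found in the camera images.
- fixture: Steel base plate of the fixture, 130 mm (x) by 280 mm (y) by 16 mm thick, fixed to the bench. Origin: centre of its underside. Along its y axis, from +y to -y, stand on it: the fence, the casting, the gap, the jaw, the cam and lever. Its x axis runs along the gap.
- fence: Fixed steel fence bolted to the base, 104 mm wide (x), 22 mm thick, 46 mm high. Origin: on the base's top, at the foot of its flat face, which looks to the fixture's -y; the casting stands against that face.
- casting: Loose aluminium axle block, 90 mm (x) by 60 mm (y) by 45 mm high, 0.4 to 0.9 kg, with a 28 mm upright bore (a raised ring round it makes it 48 mm high there). Stands on the base against the fence. Origin: centre of its underside.
- casting_face (a point): Middle of the top edge of the casting's flat face that looks toward the jaw (45 mm above the base's top). Axes: x along the gap, y away from the jaw, z up.
- jaw_face (a point): Middle of the top edge of the jaw's flat face toward the casting (45 mm above the base's top; 100 mm wide; its upper 10 mm slope back by 6 mm as a lead-in, this point lies in the face's plane). y points to the casting. Gap = y distance from here to casting_face: 8.5 to 18.2 mm with the lever open (one or two plates). The lever moves the jaw 6.33 mm a radian, 9.5 mm at most.
- far_tab (a point): Centre of the grip tab of the plate whose tab stands at one end of the plate. Bare aluminium plate 98 mm wide (its x), 6 mm thick (its y), 46 mm high (z up), 0.09 kg; bottom edges chamfered 1.4 mm; tab 12 mm wide, rising 33 mm from the top edge. This point: 42 mm along the plate's +x from the plate's middle, 63 mm above the plate's bottom edge, 17 mm above its top edge. Starts upright in any one of the rack's slots, its x along the rack's x.
- mid_tab (a point): Centre of the grip tab of the plate whose tab stands at the middle of the plate. Bare aluminium plate 98 mm wide (its x), 6 mm thick (its y), 46 mm high (z up), 0.09 kg; bottom edges chamfered 1.4 mm; tab 12 mm wide, rising 33 mm from the top edge. This point: above the plate's middle, 63 mm above the plate's bottom edge, 17 mm above its top edge. Starts upright in any one of the rack's slots, its x along the rack's x.
- near_tab (a point): Centre of the grip tab of the plate whose tab stands at the other end of the plate. Bare aluminium plate 98 mm wide (its x), 6 mm thick (its y), 46 mm high (z up), 0.09 kg; bottom edges chamfered 1.4 mm; tab 12 mm wide, rising 33 mm from the top edge. This point: 42 mm along the plate's -x from the plate's middle, 63 mm above the plate's bottom edge, 17 mm above its top edge. Starts upright in any one of the rack's slots, its x along the rack's x.
- rack: Wooden block fixed to the bench, 122 mm (x) by 80 mm (y) by 34 mm high, with three slots along x, 102 mm by 9 mm and 24 mm deep, at y = -26, 0 and +26 mm; the plates stand upright in them with their bottom edges 10 mm above the bench. Origin: centre of its underside.
- lever (a joint): Angle of the clamp's lever: 0 open, grows anticlockwise seen from above as it is swung shut, stop at 1.5 rad. It turns stiffly (about 3 N at the knob), stays where it is left, and stiffens once the jaw presses on the packed gap; about 0.1 rad beyond that (8 to 12 N at the knob) it grips well.
- lever_knob (a point): Centre of the grip part of the upright black round knob at the lever's end: 20 mm diameter, 36 mm high, this point 20 mm above the knob's lower end, 95 mm from the pivot.
- lever_pivot (a point): Point on the lever's upright axis at the height of the knob's centre; fixed. With the lever open the knob lies 86 mm toward the fixture's -x and 40 mm toward its -y from here.

How it is judged:
By the outcome, as a careful person would: the job done as asked, in the order asked, and still so for the second after the job is handed in, with the robot touching nothing.
It also fails if it takes over 67 s, if anything falls off the work surface, if the arm or the gripper's body presses on something with over 40 N, if the wrist force passes 120 N, or if a joint passes its speed limit or range.

## Working session

There is one attempt and no reset: what is moved stays moved. The work goes in short steps, Python scripts to look and compute and a tool call to move; the robot and the scene stay as the last step left them, time stands still between calls to the robot, and variables do not carry over. Pictures are saved under pics/ and viewed, at most 10 in all, crops included, and the job is handed in when it is done.

Besides the shell and the picture viewer there is one more tool, called after "Emit:" as name(argument=value, ...) on one line, values as JSON. arm_command: Moves the arm, as the interface text tells. Its arguments: {"type":"object","properties":{"series":{"type":"string"},"squeeze":{"type":"number"}},"required":["series"]}

```bash
ls; mkdir -p pics; python3 - <<'E'
from cell import telemetry,cams,env
import cv2,numpy as np
o=telemetry.get_obs()
print(o)
for n in ("scene","side"):
    c=cams.calibration(n);print(n,c)
    cv2.imwrite(f"pics/{n}0.png",cams.read_camera(n))
print(cams.calibration("wrist"))
E
```

```text
pics
{'time_s': 0.0, 'qpos': array([-64.85132836,  18.43874956,  -4.01504022,  83.17685206,
         1.29444479,  78.54126204,  -3.26048891]), 'joint_velocities': array([ 0.02384469, -0.03344799,  0.07287137, -0.03425098,  0.069871  ,
       -0.00589477,  0.01392723]), 'effort': array([-2.95898972e-04, -4.91288209e+01, -4.04089931e-01, -3.12533927e+01,
       -6.40748860e-02,  4.35632200e-02,  1.49875959e-04]), 'tool_pos': array([0.2677186 , 0.59167675, 0.22144789]), 'tool_rot': array([-1.79888351e+02,  5.50999295e-03,  1.55660061e+02]), 'force': array([ 0.43724466, -0.4948913 , -0.40801554]), 'wrist_torque': array([0.01824585, 0.06298608, 0.04564651]), 'grasp_force': 0.0, 'grip_width': 0.0868550621458022}
scene {'K': array([[433.76533173,   0.        , 320.49816892],
       [  0.        , 433.76533173, 204.87203201],
       [  0.        ,   0.        ,   1.        ]]), 'origin': array([ 0.08330099, -0.43166453,  0.61392233]), 'rotation': array([-128.80893601,    0.89794829,  -35.67855849])}
side {'K': array([[404.44029344,   0.        , 314.28963994],
       [  0.        , 404.44029344, 203.747321  ],
       [  0.        ,   0.        ,   1.        ]]), 'origin': array([0.50600337, 0.73399256, 0.6567224 ]), 'rotation': array([-132.54327522,    0.49284697,  178.94661482])}
{'K': array([[321.67494409,   0.        , 319.11593265],
       [  0.        , 321.67494409, 198.02382654],
       [  0.        ,   0.        ,   1.        ]]), 'hand_eye': array([[-5.04953033e-05, -9.57895674e-01, -2.87116483e-01,
         8.02829195e-02],
       [ 9.99999269e-01,  2.98557366e-04, -1.17193577e-03,
         5.89892799e-04],
       [ 1.20831294e-03, -2.87116332e-01,  9.57894959e-01,
        -1.61703392e-01],
       [ 0.00000000e+00,  0.00000000e+00,  0.00000000e+00,
         1.00000000e+00]])}
```

View pics/scene0.png

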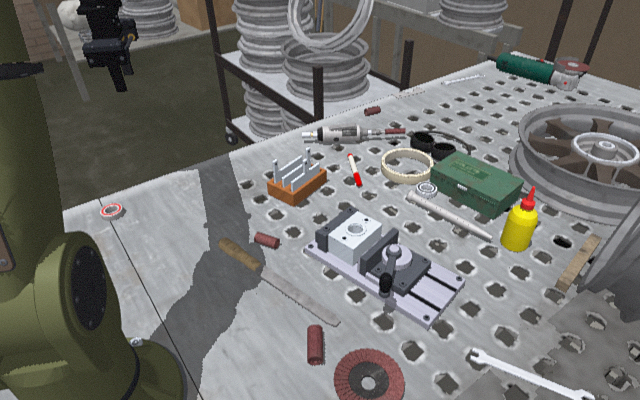

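View pics/side0.png

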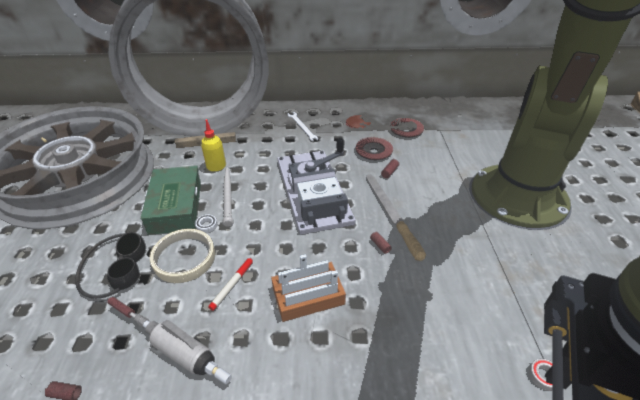

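Scene: rack at about (297,182), fixture at (385,262) with the knob at (386,282). Side: rack at (309,290), fixture at (318,190). Next I get rough positions and zoomed crops.

```bash
cat > h.py <<'E'
from cell import telemetry,cams,env
import cv2,numpy as np
from scipy.spatial.transform import Rotation as R
def rot(a): return R.from_euler('xyz',a,degrees=True).as_matrix()
def pose(n,o=None):
    c=cams.calibration(n)
    if n!='wrist': return c['K'],np.array(c['origin']),rot(c['rotation'])
    T=c['hand_eye'];Rt=rot(o['tool_rot']);return c['K'],Rt@T[:3,3]+o['tool_pos'],Rt@T[:3,:3]
def plane(P,uv,z):
    K,t,Rm=P;d=Rm@np.linalg.inv(K)@np.array([*uv,1.]);return t+d*(z-t[2])/d[2]
def tri(l):
    A=np.zeros((3,3));b=np.zeros(3)
    for P,uv in l:
        K,t,Rm=P;d=Rm@np.linalg.inv(K)@np.array([*uv,1.]);d/=np.linalg.norm(d);M=np.eye(3)-np.outer(d,d);A+=M;b+=M@t
    return np.linalg.solve(A,b)
def proj(P,X):
    K,t,Rm=P;p=K@(Rm.T@(np.array(X)-t));return p[:2]/p[2]
E
python3 - <<'E'
from h import *
S=pose('scene');D=pose('side')
print('rack',plane(S,(297,182),.034),plane(D,(309,290),.034))
print('bore',plane(S,(357,230),.064),plane(D,(320,188),.064))
print('knob',tri([(S,(386,282)),(D,(339,146))]))
a=cv2.imread('pics/scene0.png');b=cv2.imread('pics/side0.png')
f=lambda im,x,y,w,h,k:cv2.resize(im[y:y+h,x:x+w],None,fx=k,fy=k,interpolation=cv2.INTER_CUBIC)
m=np.vstack([np.hstack([f(a,260,140,100,75,4),f(b,260,245,100,75,4)]),np.hstack([f(a,300,200,160,120,2.5),f(b,250,120,160,120,2.5)])])
print(m.shape);cv2.imwrite('pics/crop0.png',m)
E
```

```text
rack [0.5021407  0.25938985 0.034     ] [0.51299111 0.29087386 0.034     ]
bore [0.48616308 0.02630558 0.064     ] [0.4853385  0.03577982 0.064     ]
knob [ 0.43385052 -0.10934437  0.077779  ]
(600, 800, 3)
```

View pics/crop0.png

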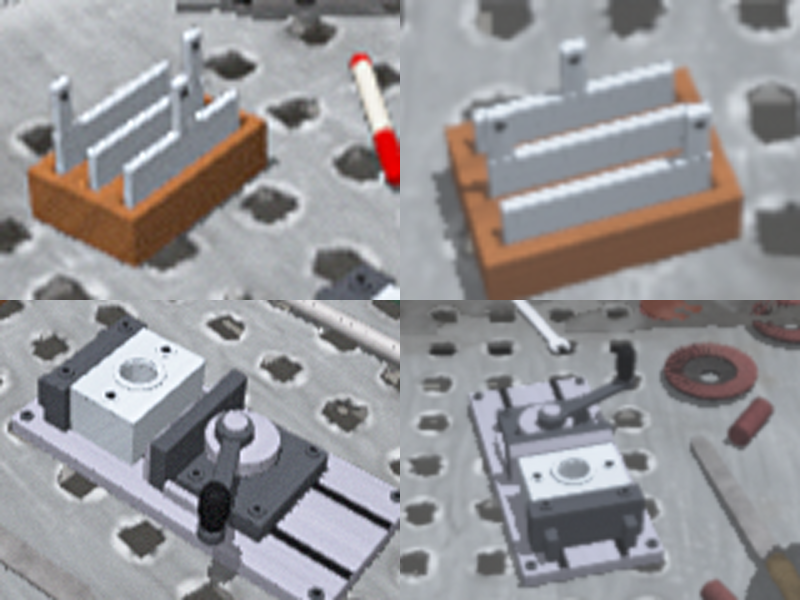

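Scene crop: the tab at the −x end is in the far (+y) slot, the +x-end tab is in the middle slot, and the mid tab is in the near (−y) slot. The lever is open and the gap is visible in front of the jaw.

```bash
python3 - <<'E'
from h import *
D=pose('side')
for n,z,pts in (('base',.016,[(298.8,233.2),(354,224.8),(278,156)]),('rack',.034,[(272.5,277),(282,311),(345.5,295),(331,262.5)])):
    q=[plane(D,p,z)[:2] for p in pts];print(n,np.round(q,4))
    print(np.degrees(np.arctan2(*(q[0]-q[1])[::-1])) , np.mean(q,0))
E
```

```text
base [[ 0.534   0.1295]
 [ 0.412   0.1072]
 [ 0.5929 -0.157 ]]
10.341504989989597 [0.51297952 0.02655767]
rack [[0.5822 0.2595]
 [0.5611 0.3343]
 [0.4464 0.3035]
 [0.4692 0.2271]]
-74.24466308196891 [0.51473982 0.28106825]
```

Emit:
arm_command(series="-29.4 -15.1 1.8 0 0;-29.4 -15.1 1.8 0 0;-29.4 -15.1 1.8 0 0;-29.4 -15.1 1.8 0 0;-29.4 -15.1 1.8 0 0;-29.4 -15.1 1.8 0 0;-29.4 -15.1 1.8 0 0;-29.4 -15.1 1.8 0 0;-29.4 -15.1 1.8 0 0;-29.4 -15.1 1.8 0 0;-29.4 -15.1 1.8 0 0;-29.4 -15.1 1.8 0 0")

```text
time_s: 1.1
tool_pos: [0.5152, 0.2802, 0.2006]
tool_rot: [-180.0, -0.0, 155.7]
force: [0.7, 1.7, 0.2]
grip_width: 0.0871
grasp_force: 0.0
```

Emit:
arm_command(series="0 0 0 0.1227 0;0 0 0 0.1227 0;0 0 0 0.1227 0;0 0 0 0.1227 0;0 0 0 0.1227 0;0 0 0 0.1227 0;0 0 0 0.1227 0;0 0 0 0.1227 0;0 0 0 0.1227 0;0 0 0 0.1227 0;0 0 0 0.1227 0;0 0 0 0.1227 0;0 0 0 0.1227 0;0 0 0 0.1227 0;0 0 0 0.1227 0;0 0 0 0.1227 0;0 0 0 0.1227 0;0 0 0 0.1227 0;0 0 0 0.1227 0;0 0 0 0.1227 0")

```text
time_s: 2.77
tool_pos: [0.5144, 0.2816, 0.2005]
tool_rot: [180.0, 0.0, 14.7]
force: [0.3, 0.3, -0.7]
grip_width: 0.0873
grasp_force: 0.0
```

```bash
python3 - <<'E'
from h import *
o=telemetry.get_obs();print(o['time_s'],o['tool_pos'],o['tool_rot'],o['qpos'],o['grip_width'])
im=cams.read_camera('wrist');cv2.imwrite('pics/w1.png',im)
import pickle;pickle.dump(o,open('w1.pkl','wb'))
E
```

```text
2.7667 [0.51436937 0.28163023 0.20048952] [1.79985490e+02 4.64926405e-02 1.47137143e+01] [ -50.94232274   11.60915633   22.59302648   95.06984788   -4.60359677
   74.28747051 -102.7996035 ] 0.08725305093476196
```

View pics/w1.png

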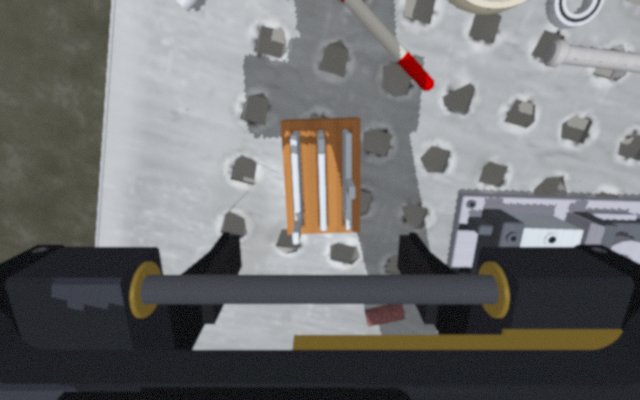

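Wrist view: rack upright in the picture at about (320,177), with the plates at columns 295, 322 and 348. The fixture is partly visible at right. I measure the rack by its orange mask and each plate's bright lines inside it.

```bash
python3 - <<'E'
from h import *
import pickle
o=pickle.load(open('w1.pkl','rb'));P=pose('wrist',o);im=cv2.imread('pics/w1.png')
hsv=cv2.cvtColor(im,cv2.COLOR_BGR2HSV)
m=cv2.inRange(hsv,(5,110,60),(20,255,255));m[245:]=0
m=cv2.morphologyEx(m,cv2.MORPH_CLOSE,np.ones((15,15)))
c=max(cv2.findContours(m,0,2)[0],key=cv2.contourArea)
# undistort to top plane z=.034
q=np.array([plane(P,p[0],.034)[:2] for p in c],np.float32)*1000
r=cv2.minAreaRect(q);print('rack',r,np.round(cv2.boxPoints(r),1).tolist())
D=pose('side');S=pose('scene')
a=cv2.imread('pics/side0.png');s=cv2.imread('pics/scene0.png')
# tab tops in side/scene from crops: pixel of tab top centres
near=tri([(S,(260+60/4,140+80/4)),(D,(260+299/4,245+110/4))])
far=tri([(S,(260+192/4,140+33/4)),(D,(260+98/4,245+114/4))])
mid=tri([(S,(260+182/4,140+84/4)),(D,(260+172/4,245+44/4))])
print(near,far,mid)
f=cv2.resize(im[105:255,260:385],None,fx=4,fy=4,interpolation=cv2.INTER_CUBIC);cv2.imwrite('pics/w1c.png',f)
E
```

```text
rack ((515.509033203125, 280.7209167480469), (122.79258728027344, 79.22808837890625), 16.75442886352539) [[445.29998779296875, 301.0], [468.1000061035156, 225.10000610351562], [585.7000122070312, 260.5], [562.9000244140625, 336.3999938964844]]
[0.46802753 0.2935967  0.08879231] [0.55608881 0.29227893 0.0872136 ] [0.52306485 0.25275377 0.08605432]
```

View pics/w1c.png

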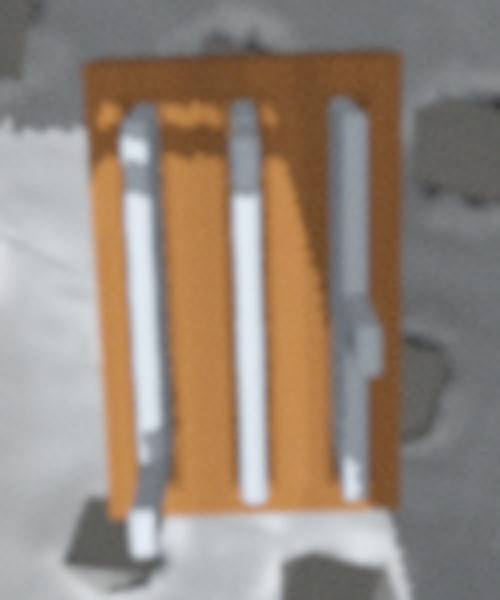

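Rack: centre (515.5, 280.7) mm, yaw 16.75°. The tabs agree with the triangulation. Now I look at the fixture before grasping.

Emit:
arm_command(series="-9.3 27.2 2 0.0056 0;-9.3 27.2 2 0.0056 0;-9.3 27.2 2 0.0056 0;-9.3 27.2 2 0.0056 0;-9.3 27.2 2 0.0056 0;-9.3 27.2 2 0.0056 0;-9.3 27.2 2 0.0056 0;-9.3 27.2 2 0.0056 0;-9.3 27.2 2 0.0056 0;-9.3 27.2 2 0.0056 0;0 0 0 0 0;0 0 0 0 0")

```text
time_s: 3.82
tool_pos: [0.4879, -0.0061, 0.1809]
tool_rot: [-180.0, 0.0, 11.8]
force: [-0.2, 0.5, 0.6]
grip_width: 0.0868
grasp_force: 0.0
```

```bash
python3 - <<'E'
from h import *
o=telemetry.get_obs();print(o['time_s'],o['tool_pos'],o['tool_rot'],o['qpos'])
im=np.mean([cams.read_camera('wrist').astype(float) for _ in range(4)],0).astype(np.uint8);cv2.imwrite('pics/w2.png',im)
import pickle;pickle.dump(o,open('w2.pkl','wb'))
f=cv2.resize(im[90:270,200:440],None,fx=3.3,fy=3.3,interpolation=cv2.INTER_CUBIC);cv2.imwrite('pics/w2c.png',f)
E
```

```text
3.8167 [ 0.4879321  -0.00609595  0.18087254] [-1.79963011e+02  3.24264762e-04  1.17511122e+01] [-36.88436771  -0.96633351  34.49802295 109.85888335   0.54046534
  70.94466367 -80.81555146]
```

View pics/w2c.png

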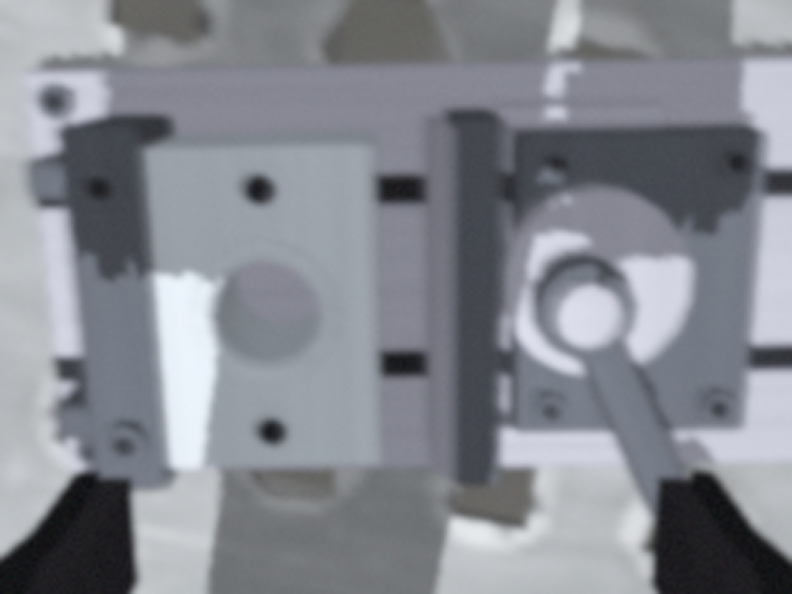

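The crop shows the casting's jaw-side edge at about column 377, the jaw's lead-in slope at 430–448 and its dark top from 448. The gap looks near 13–14 mm. Now subpixel line fits.

```bash
python3 - <<'E'
from h import *
import pickle
o=pickle.load(open('w2.pkl','rb'));P=pose('wrist',o);im=cv2.imread('pics/w2.png')
g=cv2.GaussianBlur(cv2.cvtColor(im,cv2.COLOR_BGR2GRAY).astype(float),(0,0),0.8)
d=np.gradient(g,axis=1)
def edge(c0,c1,rows,sgn,hw=4,skip=()):
    out=[]
    for r in rows:
        if any(a<=r<=b for a,b in skip): continue
        c=c0+(c1-c0)*(r-rows[0])/(rows[-1]-rows[0]);a=int(round(c))
        w=sgn*d[r,a-hw:a+hw+1];k=int(np.argmax(w));
        if 0<k<2*hw:
            y0,y1,y2=w[k-1:k+2];out.append((a-hw+k+.5*(y0-y2)/(y0-2*y1+y2+1e-9),r,y1))
    return np.array(out)
X=lambda x:200+x/3.3
skip=[(141,153),(194,206)]
rows=range(136,226)
for n,a,b,s,z in (('cast top',374,380,-1,.061),('slope foot',428,432,1,.051),('slope foot-',428,432,-1,.051),('jaw top front',447,459,-1,.061),('jaw back',496,494,1,.061)):
    e=edge(X(a),X(b),list(rows),s,3 if 'slope' in n else 4,skip)
    if len(e)<10: print(n,'few',len(e));continue
    w=np.array([plane(P,p[:2],z)[:2] for p in e])*1000
    l=cv2.fitLine(w.astype(np.float32),cv2.DIST_HUBER,0,.01,.01).ravel()
    if l[0]<0:l[:2]*=-1
    res=(w-l[2:])@np.array([-l[1],l[0]])
    th=np.degrees(np.arctan2(l[1],l[0]));al=np.radians(11.3);nrm=np.array([-np.sin(al),np.cos(al)])
    print(n,len(e),'yaw %.2f'%th,'offset at mid %.2f'%(np.median(w,0)@nrm),'rms %.2f'%res.std(),'str %.1f'%np.median(e[:,2]),np.round(l[2:],1))
# base corners / casting corner ends and outline
for nm,p in (('cast NE top',(375,140)),('cast SE top',(381,466)),('base NW',(35,68)),('pivot cap',(590,316)),('jaw top front N',(447,112)),('jaw front S',(457,482))):
    z=.016 if 'base' in nm else .061
    print(nm,np.round(plane(P,(X(p[0]),90+p[1]/3.3),z)*1000,1))
hsv=None
E
```

```text
cast top 64 yaw 12.70 offset at mid -95.34 rms 0.14 str 5.8 [498.9   2.7]
slope foot 64 yaw 12.76 offset at mid -112.28 rms 0.12 str 0.7 [499.9 -14.6]
slope foot- 52 yaw 12.57 offset at mid -108.92 rms 0.15 str 4.6 [503.3 -10.4]
jaw top front 64 yaw 12.66 offset at mid -117.27 rms 0.07 str 10.2 [497.9 -20.1]
jaw back 64 yaw 12.29 offset at mid -130.13 rms 0.69 str 14.0 [499.4 -32.3]
cast NE top [538.3  10.3  61. ]
cast SE top [448.8  -9.6  61. ]
base NW [534.2 113.2  16. ]
pivot cap [503.8 -56.8  61. ]
jaw top front N [549.1  -6.6  61. ]
jaw front S [448.4 -32.   61. ]
```

Emit:
arm_command(series="8.7 -24.8 3 0 0;8.7 -24.8 3 0 0;8.7 -24.8 3 0 0;8.7 -24.8 3 0 0;8.7 -24.8 3 0 0;8.7 -24.8 3 0 0;8.7 -24.8 3 0 0;8.7 -24.8 3 0 0;8.7 -24.8 3 0 0;8.7 -24.8 3 0 0;0 0 0 -0.0873 60;0 0 0 0 60;0 0 0 0 60")

```text
time_s: 5.1
tool_pos: [0.5221, 0.2567, 0.1505]
tool_rot: [180.0, 0.0, 16.9]
force: [0.8, -0.2, 0.6]
grip_width: 0.0746
grasp_force: 0.0
```

```bash
cat >> h.py <<'E'
def go(x,y,z,yaw,o=None):
    "tool-axis shift (mm) and turn (rad) to reach world mm target"
    o=o or telemetry.get_obs();d=np.array([x,y,z])-o['tool_pos']*1000
    return np.round(rot(o['tool_rot']).T@d,1), round(-np.radians((yaw-o['tool_rot'][2]+180)%360-180),4)
E
python3 - <<'E'
from h import *
o=telemetry.get_obs();print(o['time_s'],o['tool_pos'],o['tool_rot'],o['grip_width'])
print(go(522.8,255,60,16.75))
im=cams.read_camera('wrist');P=pose('wrist',o)
print('tab top pred',proj(P,(.523,.2555,.089)))
cv2.imwrite('pics/w3.png',cv2.resize(im[80:330,200:440],None,fx=2.4,fy=2.4))
E
```

```text
5.1 [0.52212304 0.2566755  0.15054127] [1.79955945e+02 4.47376961e-02 1.68554252e+01] 0.07461962722350947
(array([ 0.2,  1.7, 90.5]), np.float64(0.0018))
tab top pred [322.47099219 211.94975026]
```

View pics/w3.png

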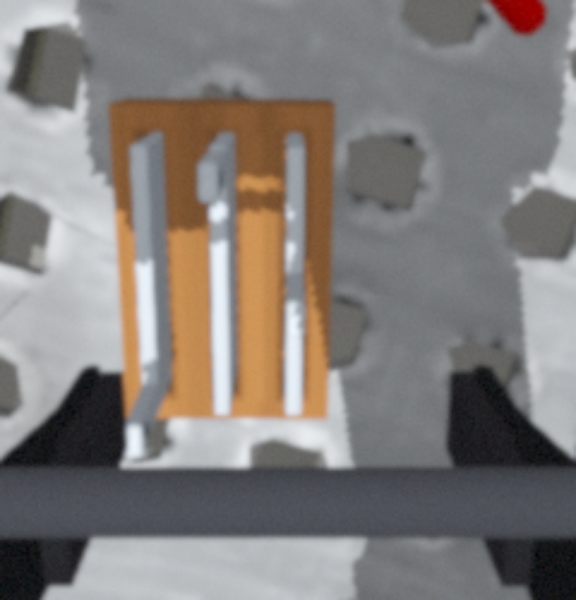

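Crop: mid tab at about (293,240–300), between fingers whose midpoint is near column 288. That agrees with the 1.7 mm correction. Descend and grip.

Emit:
arm_command(series="0.2 1.7 10 0 60;0 0 16 0 60;0 0 16 0 60;0 0 16 0 60;0 0 16 0 60;0 0 10 0 60;0 0 6.5 0 60;0 0 0 0 255;0 0 0 0 255;0 0 0 0 255;0 0 0 0 255;0 0 0 0 255;0 0 0 0 255;0 0 0 0 255;0 0 0 0 255", squeeze=40)

```text
time_s: 6.4
tool_pos: [0.5233, 0.2546, 0.0607]
tool_rot: [-180.0, -0.0, 16.9]
force: [-0.3, -0.0, -0.2]
grip_width: 0.0211
grasp_force: 0.0
```

Emit:
arm_command(series="0 0 0 0 255;0 0 0 0 255;0 0 0 0 255;0 0 0 0 255;0 0 0 0 255")

```text
time_s: 6.82
tool_pos: [0.5232, 0.2545, 0.0605]
tool_rot: [180.0, -0.0, 16.9]
force: [-0.6, 0.0, 1.1]
grip_width: 0.0056
grasp_force: 40.0
```

Emit:
arm_command(series="0 0 -10 0 255;0 0 -20 0 255;0 0 -25 0 255;0 0 -25 0 255;-5.2 11.8 0 0 255;-10.2 23.8 0 0 255;-10.2 23.8 0 0 255;-10.2 23.8 0 0 255;-10.2 23.8 0 0 255;-10.2 23.8 0 0 255;-10.2 23.8 0 0 255;-10.2 23.8 0 0 255;-10.2 23.8 0 0 255;-10.2 23.8 0 0 255;-5 11.8 0 0 255;0 0 0 0.0735 255;0 0 0 0 255;0 0 0 0 255")

```text
time_s: 8.32
tool_pos: [0.4945, -0.002, 0.1405]
tool_rot: [-180.0, -0.0, 12.8]
force: [0.7, 0.5, -0.9]
grip_width: 0.0057
grasp_force: 40.0
```

```bash
python3 - <<'E'
from h import *
o=telemetry.get_obs();print(o['time_s'],o['tool_pos'],o['tool_rot'],o['grip_width'],o['force'])
print(go(494.5,-2.4,80,12.65))
a=cams.read_camera('scene');b=cams.read_camera('side');w=cams.read_camera('wrist')
f=lambda im,x,y,w,h,k:cv2.resize(im[y:y+h,x:x+w],None,fx=k,fy=k,interpolation=cv2.INTER_CUBIC)
m=np.vstack([np.hstack([f(a,300,165,160,120,2.5),f(b,240,110,160,120,2.5)]),np.hstack([f(w,200,100,240,180,1.6667),np.zeros((300,400,3),np.uint8)])])
cv2.imwrite('pics/c4.png',m)
E
```

```text
8.3167 [ 0.4945228  -0.00197045  0.14052235] [-1.79963403e+02 -1.23501094e-02  1.27657525e+01] 0.005678942822071091 [ 0.66820618  0.49353402 -0.94634882]
(array([-0.1,  0.5, 60.5]), np.float64(0.002))
```

View pics/c4.png

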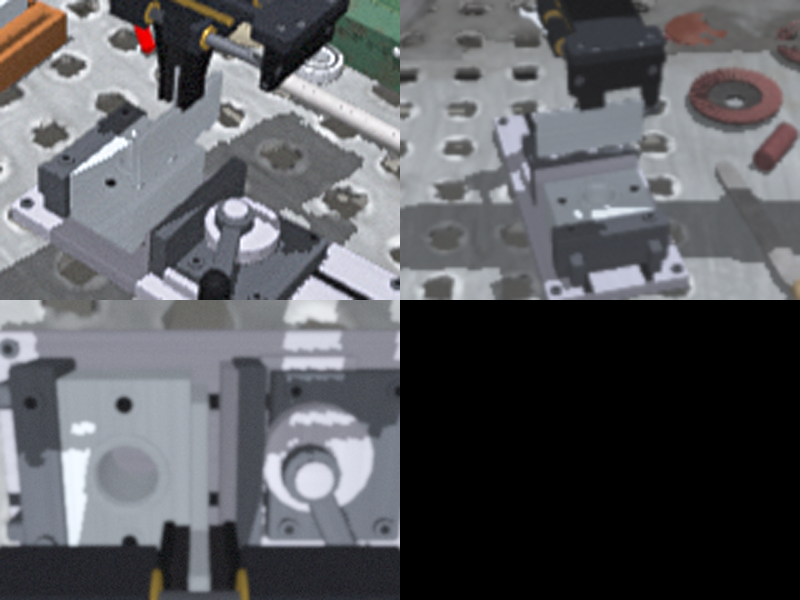

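Wrist crop: plate edge at columns 190–207, casting edge at 190 and jaw slope from 220. That is about 1.5 mm clearance on the casting side and a gap of about 15–16 mm. Lower it.

Emit:
arm_command(series="0 0.3 12 0 255;0 0 12 0 255;0 0 8 0 255;0 0 6 0 255;0 0 6 0 255;0 0 6 0 255;0 0 5 0 255;0 0 5 0 255;0 0 0 0 255")

```text
time_s: 9.22
tool_pos: [0.494, -0.003, 0.0795]
tool_rot: [180.0, 0.1, 12.6]
force: [0.4, -0.8, -0.8]
grip_width: 0.0058
grasp_force: 40.0
```

Emit:
arm_command(series="0 0 4 0 255;0 0 4 0 255;0 0 3 0 255;0 0 1 0 255;0 0 0.8 0 255;0 0 0 0 255")

```text
time_s: 9.72
tool_pos: [0.4946, -0.0029, 0.0676]
tool_rot: [180.0, 0.0, 12.6]
force: [-0.9, -0.5, -1.5]
grip_width: 0.0053
grasp_force: 40.0
```

Emit:
arm_command(series="0 0 1 0 255;0 0 0.7 0 255;0 -0.5 0 0 255;0 -0.5 0 0 255;0 0 0 0 255")

```text
time_s: 10.13
tool_pos: [0.4949, -0.0024, 0.0664]
tool_rot: [180.0, -0.1, 12.6]
force: [-0.6, -1.2, 3.2]
grip_width: 0.0058
grasp_force: 40.0
```

Emit:
arm_command(series="0 -0.5 0 0 255;0 -0.5 0 0 255;0 -0.5 0 0 255;0 0 0.4 0 255;0 0 0 0 255")

```text
time_s: 10.55
tool_pos: [0.4948, -0.0009, 0.0664]
tool_rot: [180.0, -0.1, 12.6]
force: [-0.0, -3.2, 8.8]
grip_width: 0.0053
grasp_force: 40.0
```

Emit:
arm_command(series="0 -0.3 -0.6 0 255;0 -0.4 0 0 255;0 -0.4 0 0 255;0 -0.4 0 0 255;0 0 0 0 255")

```text
time_s: 10.97
tool_pos: [0.4944, -0.0001, 0.0664]
tool_rot: [179.9, -0.1, 12.6]
force: [1.6, -5.1, 4.6]
grip_width: 0.0059
grasp_force: 40.0
```

Emit:
arm_command(series="0 0.4 0 0 255;0 0 0 0 175;0 0 0 0 175;0 0 0 0 175;0 0 0 0 175;0 0 0 0 175;0 0 -15 0 175;0 0 -20 0 175;0 0 -25 0 175;0 0 -25 0 175;0 0 0 0 120")

```text
time_s: 11.88
tool_pos: [0.4968, 0.0012, 0.1557]
tool_rot: [-180.0, -0.5, 12.6]
force: [0.6, 0.5, 0.2]
grip_width: 0.0298
grasp_force: 0.0
```

```bash
python3 - <<'E'
from h import *
o=telemetry.get_obs();print(o['time_s'],o['tool_pos'],o['tool_rot'],o['grip_width'],o['force'])
print(go(555.7,292.8,140,16.75))
w=cams.read_camera('wrist');s=cams.read_camera('scene')
f=lambda im,x,y,w,h,k:cv2.resize(im[y:y+h,x:x+w],None,fx=k,fy=k,interpolation=cv2.INTER_CUBIC)
cv2.imwrite('pics/w5.png',np.hstack([f(w,220,100,180,180,2.2),f(s,320,180,90,90,4.4)]))
E
```

```text
11.8833 [0.49680529 0.00117805 0.1556792 ] [-179.9579464    -0.45525939   12.64892279] 0.029796487802230143 [0.61532569 0.45244929 0.21800173]
(array([ 121.2, -271.6,   16.8]), np.float64(-0.0716))
```

View pics/w5.png

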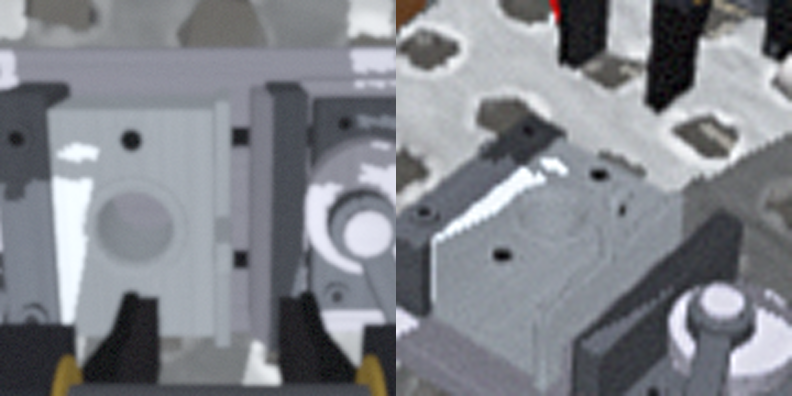

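The plate stands upright against the casting (edge at crop columns 217–229), and the jaw slope begins at 250, so there's room for the second. Fetch the far-tab plate.

Emit:
arm_command(series="5.1 -11.6 0 0 120;10 -22 0 0 120;10 -22 0 0 120;10 -22 1.5 0 120;10 -22 1.5 0 120;10 -22 1.5 0 120;10 -22 1.5 0 120;10 -22 1.5 0 120;10 -22 1.5 0 120;10 -22 1.5 0 120;10 -22 1.5 0 120;10 -22 1.5 0 120;6.1 -18 0 0 120;0 0 0 -0.0716 120;0 0 0 0 120;0 0 0 0 120")

```text
time_s: 13.32
tool_pos: [0.5515, 0.2922, 0.1358]
tool_rot: [179.9, 0.2, 16.7]
force: [0.5, 0.6, 0.0]
grip_width: 0.0463
grasp_force: 0.0
```

```bash
python3 - <<'E'
from h import *
o=telemetry.get_obs();print(o['time_s'],o['tool_pos'],o['tool_rot'],o['grip_width'],o['force'])
print(go(555.7,292.8,60.5,16.75))
E
```

```text
13.3167 [0.55154092 0.29224544 0.13579901] [1.79943473e+02 1.69846859e-01 1.66808126e+01] 0.046288446785880635 [0.45023592 0.57421696 0.01113693]
(array([ 4.4,  0.6, 75.3]), np.float64(-0.0012))
```

Emit:
arm_command(series="4.2 0.6 10 0 120;0 0 15 0 120;0 0 15 0 120;0 0 15 0 120;0 0 12 0 120;0 0 8 0 120;0 0 0 0 255;0 0 0 0 255;0 0 0 0 255;0 0 0 0 255;0 0 0 0 255;0 0 0 0 255;0 0 0 0 255;0 0 0 0 255;0 0 0 0 255;0 0 0 0 255", squeeze=50)

```text
time_s: 14.65
tool_pos: [0.5571, 0.2929, 0.0631]
tool_rot: [-180.0, -0.0, 16.7]
force: [-0.1, 0.1, 2.3]
grip_width: 0.0055
grasp_force: 50.0
```

Emit:
arm_command(series="0 0 -10 0 255;0 0 -20 0 255;0 0 -25 0 255;0 0 -25 0 255;0 0 -15 0 255;-4 10.4 0 0 255;-8 21 0 0 255;-8 21 0 0 255;-8 21 0 0 255;-8 21 0 0 255;-8 21 0 0 255;-8 21 0 0 255;-8 21 0 0 255;-8 21 0 0 255;-8 21 0 0 255;-8 21 0 0 255;-8 21 0 0 255;-8 21 0 0 255;-3 10.4 0 0.0707 255;0 0 0 0 255")

```text
time_s: 16.32
tool_pos: [0.5354, -0.0028, 0.1568]
tool_rot: [179.9, 0.1, 12.2]
force: [0.2, -0.3, -1.4]
grip_width: 0.0057
grasp_force: 50.0
```

Emit:
arm_command(series="0 0 0 0 255;0 0 0 0 255;0 0 0 0 255")

```text
time_s: 16.57
tool_pos: [0.5365, 0.0033, 0.1572]
tool_rot: [-180.0, 0.0, 12.9]
force: [0.3, -0.9, -0.7]
grip_width: 0.0056
grasp_force: 50.0
```

```bash
python3 - <<'E'
from h import *
o=telemetry.get_obs();print(o['time_s'],o['tool_pos'],o['tool_rot'],o['grip_width'],o['force'])
print(go(536.8,2.0,120,12.65))
w=cams.read_camera('wrist');s=cams.read_camera('scene')
f=lambda im,x,y,w,h,k:cv2.resize(im[y:y+h,x:x+w],None,fx=k,fy=k,interpolation=cv2.INTER_CUBIC)
cv2.imwrite('pics/w6.png',np.hstack([f(w,220,60,180,270,2.2),f(s,300,150,180,270,2.2)]))
E
```

```text
16.5667 [0.53651345 0.00334705 0.15722179] [-1.79969941e+02  3.40887608e-02  1.28750003e+01] 0.005616259691439676 [ 0.28313726 -0.92566936 -0.6577545 ]
(array([ 0. ,  1.4, 37.2]), np.float64(0.0039))Traceback (most recent call last):
  File "<stdin>", line 6, in <module>
    return _nx.concatenate(arrs, 1, dtype=dtype, casting=casting)
           ~~~~~~~~~~~~~~~^^^^^^^^^^^^^^^^^^^^^^^^^^^^^^^^^^^^^^^
ValueError: all the input array dimensions except for the concatenation axis must match exactly, but along dimension 0, the array at index 0 has size 594 and the array at index 1 has size 550
```

Emit:
arm_command(series="0 1.4 0 0.004 255;0 0 10 0 255;0 0 10 0 255;0 0 10 0 255;0 0 5 0 255;0 0 4 0 255;0 0 3 0 255;0 0 0 0 255;0 0 0 0 255")

```text
time_s: 17.42
tool_pos: [0.5372, 0.0004, 0.1157]
tool_rot: [180.0, -0.0, 12.5]
force: [-0.7, -0.9, -1.1]
grip_width: 0.0051
grasp_force: 50.0
```

Emit:
arm_command(series="0 -1.2 0 0 255;0 0 0 0 255;0 0 3 0 255;0 0 3 0 255;0 0 3 0 255;0 0 3 0 255;0 0 0 0 255")

```text
time_s: 18.0
tool_pos: [0.5363, 0.0017, 0.1028]
tool_rot: [-180.0, 0.1, 12.5]
force: [-0.4, 0.7, -1.6]
grip_width: 0.0057
grasp_force: 50.0
```

Emit:
arm_command(series="0 0 3 0 255;0 0 3 0 255;0 0 3 0 255;0 0 3 0 255;0 0 3 0 255;0 0 0 0 255")

```text
time_s: 18.5
tool_pos: [0.5364, 0.0017, 0.0879]
tool_rot: [-180.0, 0.1, 12.5]
force: [0.7, -0.6, -0.8]
grip_width: 0.0056
grasp_force: 50.0
```

Emit:
arm_command(series="0 0 3 0 255;0 0 3 0 255;0 0 3 0 255;0 0 3 0 255;0 0 3 0 255;0 0 2 0 255;0 0 1 0 255;0 0 0 0 255")

```text
time_s: 19.17
tool_pos: [0.5367, 0.0017, 0.0704]
tool_rot: [-180.0, 0.0, 12.5]
force: [-0.2, 0.4, -1.0]
grip_width: 0.0056
grasp_force: 50.0
```

Emit:
arm_command(series="0 0 0.7 0 255;0 0 0.7 0 255;0 0 0.7 0 255;0 0 0 0 255;0 0 0 0 255")

```text
time_s: 19.58
tool_pos: [0.5371, 0.0017, 0.069]
tool_rot: [-180.0, -0.0, 12.5]
force: [0.2, -0.1, 2.5]
grip_width: 0.0054
grasp_force: 50.0
```

Emit:
arm_command(series="0 -0.5 0 0 255;0 -0.5 0 0 255;0 -0.5 0 0 255;0 0 0.3 0 255;0 0 0 0 255")

```text
time_s: 20.0
tool_pos: [0.5371, 0.0023, 0.069]
tool_rot: [179.9, -0.1, 12.4]
force: [-0.4, -2.6, 5.7]
grip_width: 0.0054
grasp_force: 50.0
```

Emit:
arm_command(series="0 0 0 0 185;0 0 0 0 185;0 0 0 0 185;0 0 0 0 185;0 0 0 0 185;0 0 -10 0 185;0 0 -20 0 185;0 0 -25 0 185;0 0 -25 0 185;0 0 -15 0 185;0 0 0 0 185;0 0 0 0 185")

```text
time_s: 21.0
tool_pos: [0.5372, 0.0033, 0.1644]
tool_rot: [-180.0, -0.1, 12.5]
force: [-0.3, 0.9, 0.5]
grip_width: 0.0238
grasp_force: 0.0
```

```bash
python3 - <<'E'
from h import *
import pickle
o=telemetry.get_obs();print(o['time_s'],o['tool_pos'],o['tool_rot'],o['grip_width'],o['force'])
w=cams.read_camera('wrist');s=cams.read_camera('scene');d=cams.read_camera('side')
pickle.dump((o,w,s,d),open('w7.pkl','wb'))
f=lambda im,x,y,w,h,k:cv2.resize(im[y:y+h,x:x+w],None,fx=k,fy=k,interpolation=cv2.INTER_CUBIC)
cv2.imwrite('pics/w7.png',np.hstack([f(w,200,60,240,300,2),np.vstack([f(s,340,190,100,93,3.2),f(d,270,130,100,94,3.2)])]))
E
```

```text
21.0 [0.53716122 0.00328146 0.16443438] [-1.79978144e+02 -1.40275115e-01  1.24675371e+01] 0.023828945836530564 [-0.27033752  0.9010197   0.49239933]Traceback (most recent call last):
  File "<stdin>", line 7, in <module>
    return _nx.concatenate(arrs, 1, dtype=dtype, casting=casting)
           ~~~~~~~~~~~~~~~^^^^^^^^^^^^^^^^^^^^^^^^^^^^^^^^^^^^^^^
ValueError: all the input array dimensions except for the concatenation axis must match exactly, but along dimension 0, the array at index 0 has size 600 and the array at index 1 has size 599
```

```bash
python3 - <<'E'
from h import *
import pickle
o,w,s,d=pickle.load(open('w7.pkl','rb'))
f=lambda im,x,y,w,h,k:cv2.resize(im[y:y+h,x:x+w],(int(w*k),int(h*k)),interpolation=cv2.INTER_CUBIC)
cv2.imwrite('pics/w7.png',np.hstack([f(w,200,60,200,300,2),np.vstack([f(s,345,220,100,75,4),f(d,275,125,100,75,4)])]))
for n,im,(x0,y0,x1,y1) in (('scene',s,(370,260,402,312)),('side',d,(326,130,352,165))):
    g=cv2.cvtColor(im,cv2.COLOR_BGR2GRAY)[y0:y1,x0:x1]
    m=(g<55).astype(np.uint8);k,l,st,ce=cv2.connectedComponentsWithStats(m)
    i=1+np.argmax(st[1:,4]);print(n,st[i][:4]+[x0,y0,0,0],st[i][4],ce[i]+[x0,y0])
P=pose('wrist',o)
E
```

```text
scene [379 273  14  20] 220 [385.48181818 282.46818182]
side [335 138   8  15] 83 [339.27710843 144.68674699]
```

View pics/w7.png

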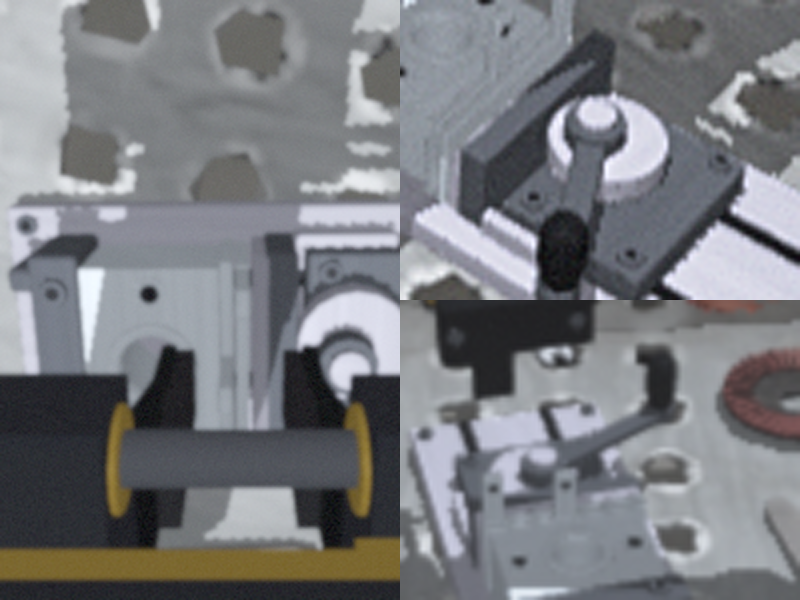

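Both tabs stand upright, as seen in the side crop at (493,500) and (565,490). Only a thin slit is left between plate 2 and the jaw (wrist columns 248–262). The knob is at scene (385.5,282.7) and side (339.4,144).

```bash
python3 - <<'E'
from h import *
S=pose('scene');D=pose('side')
k=tri([(S,(385.5,282.7)),(D,(339.4,144.2))]);print('knob',k*1000,proj(S,k),proj(D,k))
# check bias with casting bore & tab known? pivot cap (hub top) in scene/side
pv=tri([(S,(345+598/4,220+112/4)),(D,(275+140/4,125+157/4))]);print('hub',pv*1000,proj(S,pv),proj(D,pv))
M=np.array([[.9757,-.219],[.219,.9757]])
print('pivot from knob',k[:2]*1000+M@[86,40]);print('knob from hub',pv[:2]*1000-M@[86,40])
kk=k[:2]*1000
print(go(*kk,165,12.65))
E
```

```text
knob [ 431.68810263 -111.84972117   80.70882917] [386.01162437 282.44907149] [339.71885997 144.37437406]
hub [ 561.06492637 -144.4591346    59.37533891] [454.1026536  268.12306177] [288.86003103 144.99088963]
pivot from knob [506.83830263 -53.98772117]
knob from hub [ 485.91472637 -202.3211346 ]
(array([-126.3,   89.9,   -2.6]), np.float64(-0.0033))
```

Emit:
arm_command(series="-6 4.5 0 0 130;-12 8.5 0 0 130;-18 12.8 0 0 130;-18 12.8 0 0 130;-18 12.8 0 0 130;-18 12.8 0 0 130;-18 12.8 0 0 130;-12 8.5 0 0 130;-6.3 4.4 0 0 130;0 0 0 0 130;0 0 0 0 130")

```text
time_s: 22.07
tool_pos: [0.4328, -0.1116, 0.1633]
tool_rot: [-180.0, -0.1, 12.5]
force: [0.4, -0.5, -0.1]
grip_width: 0.0426
grasp_force: 0.0
```

```bash
python3 - <<'E'
from h import *
o=telemetry.get_obs();print(o['time_s'],o['tool_pos'],o['tool_rot'],o['grip_width'],o['force'])
print(go(431.7,-111.8,68,12.65))
E
```

```text
22.0667 [ 0.43281556 -0.11155787  0.16333472] [-1.79966615e+02 -5.62846631e-02  1.24514309e+01] 0.042584192402602146 [ 0.36154836 -0.50871283 -0.12730638]
(array([-1.2,  0.1, 95.3]), np.float64(-0.0035))
```

Emit:
arm_command(series="-1 0 10 0 130;0 0 18 0 130;0 0 18 0 130;0 0 18 0 130;0 0 14 0 130;0 0 10 0 130;0 0 6 0 130;0 0 0 0 130;0 0 0 0 255;0 0 0 0 255;0 0 0 0 255;0 0 0 0 255;0 0 0 0 255;0 0 0 0 255;0 0 0 0 255", squeeze=12)

```text
time_s: 23.32
tool_pos: [0.4322, -0.112, 0.0698]
tool_rot: [-180.0, -0.1, 12.5]
force: [-0.2, 0.7, 2.7]
grip_width: 0.0198
grasp_force: 12.0
```

Emit:
arm_command(series="0 0 0 0 255;2.2 4.2 0 -0.05 255;2.2 4.2 0 -0.05 255;2.2 4.2 0 -0.05 255;2.2 4.2 0 -0.05 255;0 0 0 0 255;0 0 0 0 255", squeeze=25)

```text
time_s: 23.9
tool_pos: [0.4458, -0.1261, 0.0698]
tool_rot: [179.9, -0.1, 23.9]
force: [0.4, -1.4, 3.5]
grip_width: 0.0189
grasp_force: 25.0
```

Emit:
arm_command(series="2.2 4.2 0 -0.05 255;2.2 4.2 0 -0.05 255;2.2 4.2 0 -0.05 255;0 0 0 0 255;0 0 0 0 255")

```text
time_s: 24.32
tool_pos: [0.4572, -0.1343, 0.0698]
tool_rot: [179.9, -0.1, 32.5]
force: [0.2, -0.7, 4.9]
grip_width: 0.0196
grasp_force: 25.0
```

Emit:
arm_command(series="2.2 4.2 0 -0.05 255;2.2 4.2 0 -0.05 255;0 0 0 0 255;0 0 0 0 255")

```text
time_s: 24.65
tool_pos: [0.4654, -0.1388, 0.0698]
tool_rot: [179.9, -0.0, 38.2]
force: [1.8, 0.1, 5.1]
grip_width: 0.0191
grasp_force: 25.0
```

Emit:
arm_command(series="2.2 4.2 0 -0.05 255;2.2 4.2 0 -0.05 255;0 0 0 0 255;0 0 0 0 255")

```text
time_s: 24.98
tool_pos: [0.4731, -0.1421, 0.0697]
tool_rot: [-179.9, 0.0, 43.9]
force: [-3.2, 1.6, 9.5]
grip_width: 0.0192
grasp_force: 25.0
```

Emit:
arm_command(series="2.2 4.2 -0.4 -0.05 255;0 0 0 0 255;0 0 0 0 255")

```text
time_s: 25.23
tool_pos: [0.4757, -0.1429, 0.0696]
tool_rot: [-179.7, 0.1, 46.8]
force: [-7.8, 1.7, 11.0]
grip_width: 0.0193
grasp_force: 25.0
```

Emit:
arm_command(series="2.2 4.2 0 -0.05 255;0 0 0 0 255;0 0 0 0 255")

```text
time_s: 25.48
tool_pos: [0.4784, -0.1435, 0.0695]
tool_rot: [-179.5, 0.2, 49.6]
force: [-11.4, 3.7, 16.1]
grip_width: 0.0192
grasp_force: 25.0
```

Emit:
arm_command(series="1.1 2.1 -1 -0.025 255;0 0 0 0 255;0 0 0 0 255;0 0 0 0 255")

```text
time_s: 25.82
tool_pos: [0.4787, -0.1434, 0.0695]
tool_rot: [-179.2, 0.3, 51.1]
force: [-14.5, 4.8, 14.6]
grip_width: 0.0195
grasp_force: 25.0
```

Emit:
arm_command(series="1.5 2.8 0 -0.033 255;0 0 0 0 255;0 0 0 0 255;0 0 0 0 255;0 0 0 0 255")

```text
time_s: 26.23
tool_pos: [0.4808, -0.1439, 0.0694]
tool_rot: [-179.1, 0.3, 53.0]
force: [-17.4, 5.6, 17.2]
grip_width: 0.0193
grasp_force: 24.9
```

Emit:
arm_command(series="0 0 0 0 130;0 0 0 0 130;0 0 0 0 130;0 0 0 0 130;0 0 0 0 130;0 0 0 0 130")

```text
time_s: 26.73
tool_pos: [0.4846, -0.1454, 0.0689]
tool_rot: [-179.7, 0.2, 53.0]
force: [-6.4, 1.6, -2.6]
grip_width: 0.0419
grasp_force: 2.3
```

Emit:
arm_command(series="0 0 0 0 100;0 0 0 0 100;0 0 0 0 100")

```text
time_s: 26.98
tool_pos: [0.4884, -0.1459, 0.0707]
tool_rot: [180.0, -0.0, 53.0]
force: [-1.5, 1.0, -0.5]
grip_width: 0.0513
grasp_force: 0.8
```

Emit:
arm_command(series="0 0 0 0 90;0 -4 0 0 90;0 -3 0 0 90;0 0 0 0 90;0 0 -8 0 90;0 0 -15 0 90;0 0 -22 0 90;0 0 -25 0 90;0 0 -25 0 90;0 0 -15 0 90;0 0 0 0 90;0 0 0 0 90")

```text
time_s: 27.98
tool_pos: [0.4833, -0.1419, 0.182]
tool_rot: [179.9, -0.1, 53.0]
force: [-0.7, -0.8, -0.2]
grip_width: 0.0563
grasp_force: 0.0
```

```bash
python3 - <<'E'
from h import *
o=telemetry.get_obs();print(o['time_s'],o['tool_pos'],o['tool_rot'],o['grip_width'],o['force'])
import pickle
s=cams.read_camera('scene');d=cams.read_camera('side');w=cams.read_camera('wrist')
pickle.dump((o,w,s,d),open('w8.pkl','wb'))
S=pose('scene');D=pose('side')
# knob after
for n,im,P in (('scene',s,S),('side',d,D)):
    for X in ((.4808,-.1439,.0807),):
        u,v=proj(P,X).astype(int);x0,y0=u-22,v-25
        g=cv2.cvtColor(im,cv2.COLOR_BGR2GRAY)[y0:y0+50,x0:x0+44]
        k,l,st,ce=cv2.connectedComponentsWithStats((g<55).astype(np.uint8))
        for i in np.argsort(-st[1:,4])[:3]+1: print(n,(u,v),st[i],ce[i]+[x0,y0])
E
```

```text
27.9833 [ 0.48333709 -0.14192393  0.18198467] [ 1.79864121e+02 -1.19130410e-01  5.30241418e+01] 0.056268672291650286 [-0.6564465  -0.82714123 -0.16295193]
scene (np.int64(422), np.int64(280)) [  9  17  14  22 227] [415.77973568 282.30396476]
scene (np.int64(422), np.int64(280)) [24 17 20 14 66] [433.87878788 278.36363636]
scene (np.int64(422), np.int64(280)) [17 42 15  8 43] [423.3255814  300.48837209]
side (np.int64(319), np.int64(137)) [24 21  6 13 69] [323.60869565 138.82608696]
side (np.int64(319), np.int64(137)) [38 27  6  2 11] [337.72727273 139.45454545]
side (np.int64(319), np.int64(137)) [14  2  4  2  7] [312.28571429 114.42857143]
```

```bash
python3 - <<'E'
from h import *
S=pose('scene');D=pose('side')
k=tri([(S,(415.8,282.5)),(D,(323.6,138.8))])*1000
v=k[:2]-[506.8,-54];print(k,np.degrees(np.arctan2(v[1],v[0]))%360,np.hypot(*v))
print(proj(S,k/1000),proj(D,k/1000))
E
```

```text
[ 470.87622455 -139.54565271   79.60847206] 247.22066801533072 92.78241396207575
[415.94418648 282.42262176] [323.68657263 138.85415897]
```

Emit:
arm_command(series="0 0 0 -0.124 90;0 0 0 -0.124 90;0 0 0 0 90;0 0 0 0 90")

```text
time_s: 28.47
tool_pos: [0.4819, -0.1416, 0.1798]
tool_rot: [-179.9, 0.0, 67.0]
force: [-0.8, 0.5, -0.8]
grip_width: 0.0566
grasp_force: 0.0
```

```bash
python3 - <<'E'
from h import *
o=telemetry.get_obs();print(o['time_s'],o['tool_pos'],o['tool_rot'],o['grip_width'],o['qpos'])
print(go(470.9,-139.5,72,67.2))
E
```

```text
28.4667 [ 0.48189062 -0.14164803  0.17977821] [-1.79915152e+02  3.97173552e-02  6.70346056e+01] 0.056637642275347476 [-24.15792199   1.29713022  38.35988577 108.19905245  -0.82412613
  70.875519    -8.49934485]
(array([ -2.2, -10.8, 107.8]), np.float64(-0.0029))
```

Emit:
arm_command(series="-2.2 -8.5 0 0 90;0 0 15 0 90;0 0 20 0 90;0 0 20 0 90;0 0 20 0 90;0 0 16 0 90;0 0 11 0 90;0 0 5 0 90;0 0 0 0 90;0 0 0 0 255;0 0 0 0 255;0 0 0 0 255;0 0 0 0 255;0 0 0 0 255;0 0 0 0 255;0 0 0 0 255;0 0 0 0 255;0 0 0 0 255", squeeze=10)

```text
time_s: 29.97
tool_pos: [0.4725, -0.1399, 0.0736]
tool_rot: [-179.8, -0.0, 67.2]
force: [-6.0, 1.0, 5.4]
grip_width: 0.0194
grasp_force: 10.0
```

Emit:
arm_command(series="0 0 0 0 255;0.3 3 0 -0.03 255;0 0 0 0 255;0 0 0 0 255;0 0 0 0 255", squeeze=45)

```text
time_s: 30.38
tool_pos: [0.4748, -0.1408, 0.0736]
tool_rot: [-179.7, -0.0, 68.9]
force: [-6.5, 1.4, 7.3]
grip_width: 0.019
grasp_force: 45.0
```

Emit:
arm_command(series="0.2 3 0 -0.03 255;0 0 0 0 255;0 0 0 0 255;0 0 0 0 255")

```text
time_s: 30.72
tool_pos: [0.4768, -0.1416, 0.0735]
tool_rot: [-179.6, -0.0, 70.6]
force: [-10.0, 4.0, 10.0]
grip_width: 0.019
grasp_force: 45.0
```

Emit:
arm_command(series="0.2 3 0 -0.03 255;0 0 0 0 255;0 0 0 0 255;0 0 0 0 255")

```text
time_s: 31.05
tool_pos: [0.4789, -0.1422, 0.0735]
tool_rot: [-179.5, -0.0, 72.3]
force: [-11.8, 3.9, 13.6]
grip_width: 0.0189
grasp_force: 45.0
```

Emit:
arm_command(series="0.2 3 0 -0.03 255;0 0 0 0 255;0 0 0 0 255;0 0 0 0 255")

```text
time_s: 31.38
tool_pos: [0.4809, -0.1428, 0.0735]
tool_rot: [-179.4, -0.1, 74.0]
force: [-14.0, 3.7, 15.3]
grip_width: 0.0193
grasp_force: 45.0
```

```bash
python3 - <<'E'
from h import *
o=telemetry.get_obs();print(o['time_s'],o['tool_pos'],o['tool_rot'],o['wrist_torque'],o['force'])
s=cams.read_camera('scene');d=cams.read_camera('side')
S=pose('scene');D=pose('side')
for n,im,P in (('scene',s,S),('side',d,D)):
    u,v=proj(P,(.474,-.1405,.0807)).astype(int);x0,y0=u-20,v-22
    g=cv2.cvtColor(im,cv2.COLOR_BGR2GRAY)[y0:y0+44,x0:x0+40]
    k,l,st,ce=cv2.connectedComponentsWithStats((g<55).astype(np.uint8))
    for i in np.argsort(-st[1:,4])[:2]+1: print(n,(u,v),st[i],ce[i]+[x0,y0])
E
```

```text
31.3833 [ 0.48087026 -0.14281653  0.07347647] [-1.79410704e+02 -6.05871381e-02  7.40233668e+01] [ 0.70726052  3.15448281 -0.33577597] [-13.99877061   3.65656709  15.34768284]
scene (np.int64(417), np.int64(281)) [ 10   3  30  31 632] [422.62816456 276.45886076]
scene (np.int64(417), np.int64(281)) [11 31 21 13 70] [417.15714286 296.81428571]
side (np.int64(322), np.int64(138)) [  0   0  33  30 392] [319.39030612 128.15816327]
side (np.int64(322), np.int64(138)) [33 22  7  3 14] [338.21428571 139.21428571]
```

Emit:
arm_command(series="0 -3 0 0 255;0 0 0 0 255;0 0 0 0 255;0 0 0 0 255")

```text
time_s: 31.82
tool_pos: [0.4792, -0.1423, 0.0735]
tool_rot: [-179.6, -0.1, 74.0]
force: [-11.4, 3.0, 11.8]
grip_width: 0.0187
grasp_force: 45.0
```

Emit:
arm_command(series="0 -2 0 0 255;0 0 0 0 255;0 0 0 0 255;0 0 0 0 255")

```text
time_s: 32.15
tool_pos: [0.4783, -0.1418, 0.0736]
tool_rot: [-179.7, -0.1, 74.0]
force: [-7.0, 1.6, 7.8]
grip_width: 0.0186
grasp_force: 45.0
```

Emit:
arm_command(series="0 -2 0 0 255;0 0 0 0 255;0 0 0 0 255;0 0 0 0 255")

```text
time_s: 32.48
tool_pos: [0.4771, -0.1414, 0.0736]
tool_rot: [-179.8, -0.1, 74.0]
force: [-6.0, 1.6, 5.6]
grip_width: 0.0191
grasp_force: 45.0
```

Emit:
arm_command(series="0 -2 0 0 255;0 0 0 0 255;0 0 0 0 255;0 0 0 0 255")

```text
time_s: 32.82
tool_pos: [0.4759, -0.1412, 0.0736]
tool_rot: [-179.9, -0.0, 74.1]
force: [-5.0, 0.5, 5.3]
grip_width: 0.019
grasp_force: 45.0
```

Emit:
arm_command(series="0 -2 0 0 255;0 0 0 0 255;0 0 0 0 255;0 0 0 0 255")

```text
time_s: 33.15
tool_pos: [0.4749, -0.1409, 0.0736]
tool_rot: [180.0, 0.0, 74.1]
force: [-0.8, -0.9, 0.8]
grip_width: 0.0189
grasp_force: 45.0
```

Emit:
arm_command(series="0 -2 0 0 255;0 0 0 0 255;0 0 0 0 255;0 0 0 0 255")

```text
time_s: 33.48
tool_pos: [0.4733, -0.1405, 0.0737]
tool_rot: [179.9, 0.0, 74.1]
force: [1.2, -1.8, -3.8]
grip_width: 0.0187
grasp_force: 45.0
```

Emit:
arm_command(series="0 3 0 0 255;0 3 0 0 255;0 3 0 0 255;0 3 0 0 255;0 3 0 0 255;0 0 0 0 255;0 0 0 0 255", squeeze=55)

```text
time_s: 34.07
tool_pos: [0.4802, -0.1431, 0.0732]
tool_rot: [-179.0, 0.0, 74.2]
force: [-20.3, 3.2, 20.7]
grip_width: 0.0186
grasp_force: 55.1
```

Emit:
arm_command(series="0 3 0 -0.03 255;0 3 0 -0.03 255;0 0 0 0 255;0 0 0 0 255;0 0 0 0 255")

```text
time_s: 34.48
tool_pos: [0.4844, -0.1442, 0.0731]
tool_rot: [-178.8, -0.1, 77.6]
force: [-25.8, 4.5, 24.6]
grip_width: 0.0185
grasp_force: 55.2
```

Emit:
arm_command(series="0 -3 0 0 255;0 -3 0 0 255;0 0 0 0 255;0 0 0 0 255;0 0 0 0 255")

```text
time_s: 34.9
tool_pos: [0.4813, -0.1434, 0.0733]
tool_rot: [-179.2, -0.1, 77.6]
force: [-17.5, 2.9, 16.2]
grip_width: 0.0187
grasp_force: 55.0
```

Emit:
arm_command(series="0 -3 0 0 255;0 -3 0 0 255;0 0 0 0 255;0 0 0 0 255;0 0 0 0 255")

```text
time_s: 35.32
tool_pos: [0.4785, -0.1426, 0.0734]
tool_rot: [-179.6, -0.1, 77.5]
force: [-7.9, 1.7, 7.0]
grip_width: 0.0184
grasp_force: 55.0
```

Emit:
arm_command(series="0 -3 0 0 255;0 -2 0 0 255;0 0 0 0 255;0 0 0 0 255;0 0 0 0 255")

```text
time_s: 35.73
tool_pos: [0.476, -0.1414, 0.0735]
tool_rot: [-179.9, -0.1, 77.6]
force: [-3.4, 2.7, 1.8]
grip_width: 0.0188
grasp_force: 55.0
```

Emit:
arm_command(series="0 -1.5 0 0 255;0 0 0 0 255;0 0 0 0 90;0 0 0 0 90;0 0 0 0 90;0 0 0 0 90;0 0 0 0 90;0 0 0 0 90;0 0 -10 0 90;0 0 -20 0 90;0 0 -30 0 90;0 0 -30 0 90;0 0 -20 0 90;0 0 0 0 90;0 0 0 0 90")

```text
time_s: 36.98
tool_pos: [0.4761, -0.1422, 0.1855]
tool_rot: [179.8, -0.1, 77.5]
force: [0.6, -0.4, -0.4]
grip_width: 0.0565
grasp_force: 0.0
```

```bash
python3 - <<'E'
from h import *
o=telemetry.get_obs();print(o['time_s'],o['tool_pos'],o['tool_rot'],o['grip_width'],o['force'])
s=cams.read_camera('scene');d=cams.read_camera('side')
import pickle;pickle.dump((s,d),open('w9.pkl','wb'))
S=pose('scene');D=pose('side')
for n,im,P in (('scene',s,S),('side',d,D)):
    u,v=proj(P,(.473,-.1405,.0797)).astype(int);x0,y0=u-12,v-16
    g=cv2.cvtColor(im,cv2.COLOR_BGR2GRAY)[y0:y0+32,x0:x0+28]
    k,l,st,ce=cv2.connectedComponentsWithStats((g<55).astype(np.uint8))
    for i in np.argsort(-st[1:,4])[:2]+1: print(n,(u,v),st[i],ce[i]+[x0,y0])
E
```

```text
36.9833 [ 0.47606327 -0.14224238  0.18549187] [ 1.79782475e+02 -5.42671484e-02  7.75477340e+01] 0.056457056504974075 [ 0.6032408  -0.37371093 -0.43817803]
scene (np.int64(417), np.int64(282)) [  4   6  14  22 237] [415.59915612 282.54852321]
scene (np.int64(417), np.int64(282)) [19  6  9  7 27] [428.18518519 275.22222222]
side (np.int64(322), np.int64(138)) [11 11  6 13 71] [323.67605634 138.81690141]
side (np.int64(322), np.int64(138)) [25 17  3  2  6] [336.  139.5]
```

Emit:
arm_command(series="0 0 0 -0.1163 255;0 0 0 -0.1163 255;0 0 0 -0.1163 255;0 0 0 -0.1163 255;0 0 0 -0.1163 255;0 0 0 -0.1163 255;0 0 0 -0.1163 255;0 0 0 -0.1163 255;0 0 0 -0.1163 255;0 0 0 -0.1163 255;0 0 0 -0.1163 255;0 0 0 -0.1163 255;0 0 0 0 255;0 0 0 0 255", squeeze=20)

```text
time_s: 38.25
tool_pos: [0.4743, -0.1418, 0.1826]
tool_rot: [-180.0, -0.1, 157.3]
force: [0.5, 0.2, -0.2]
grip_width: 0.0004
grasp_force: 0.0
```

```bash
python3 - <<'E'
from h import *
o=telemetry.get_obs();print(o['time_s'],o['tool_pos'],o['tool_rot'],o['grip_width'],o['qpos'])
print(go(444.5,-128.8,70,157.2))
E
```

```text
38.25 [ 0.47426266 -0.14180303  0.18261205] [-1.79951004e+02 -1.06199870e-01  1.57317846e+02] 0.00042374186382117577 [-2.35867571e+01  2.68148794e-02  3.75185562e+01  1.08855181e+02
  1.68335033e-02  7.12359684e+01  8.12442734e+01]
(array([ 32.3,   0.6, 112.7]), np.float64(0.0021))
```

Descend behind the knob, then push along the tool's −x.

Emit:
arm_command(series="16 0.3 0 0 255;16 0.3 0 0 255;0 0 20 0 255;0 0 25 0 255;0 0 25 0 255;0 0 22 0 255;0 0 12 0 255;0 0 8 0 255;0 0 0 0 255;-3 0 0 0 255;-3 0 0 0 255;0 0 0 0 255;0 0 0 0 255")

```text
time_s: 39.33
tool_pos: [0.4521, -0.1316, 0.0724]
tool_rot: [180.0, 0.1, 157.5]
force: [-0.5, -0.5, 0.5]
grip_width: 0.001
grasp_force: 0.0
```

Emit:
arm_command(series="-2 0 0 0 255;-2 0 0 0 255;0 0 0 0 255;0 0 0 0 255")

```text
time_s: 39.67
tool_pos: [0.4537, -0.1326, 0.0715]
tool_rot: [-180.0, -0.2, 157.5]
force: [-5.5, 0.4, 4.2]
grip_width: 0.0003
grasp_force: 2.6
```

Emit:
arm_command(series="-2 0 0 0 255;-2 0 0 0 255;0 0 0 0 255;0 0 0 0 255")

```text
time_s: 40.0
tool_pos: [0.4561, -0.134, 0.0711]
tool_rot: [-180.0, -0.3, 157.5]
force: [-6.7, 1.2, 5.0]
grip_width: 0.0003
grasp_force: 3.9
```

Emit:
arm_command(series="-2 0 0 0 255;-2 0 0 0 255;0 0 0 0 255;0 0 0 0 255")

```text
time_s: 40.33
tool_pos: [0.4583, -0.1351, 0.0708]
tool_rot: [-179.9, -0.5, 157.5]
force: [-11.2, 2.6, 7.0]
grip_width: 0.0004
grasp_force: 6.1
```

Emit:
arm_command(series="-2 0 0 0 255;-2 0 0 0 255;0 0 0 0 255;0 0 0 0 255")

```text
time_s: 40.67
tool_pos: [0.4605, -0.1362, 0.0707]
tool_rot: [-179.9, -0.7, 157.5]
force: [-16.6, 4.8, 11.2]
grip_width: 0.0002
grasp_force: 8.3
```

Emit:
arm_command(series="-2 0.3 0 0 255;-2 0.3 0 0 255;0 0 0 0 255;0 0 0 0 255")

```text
time_s: 41.0
tool_pos: [0.4626, -0.137, 0.0703]
tool_rot: [-179.9, -0.9, 157.5]
force: [-19.5, 4.3, 15.5]
grip_width: 0.0005
grasp_force: 10.4
```

```bash
python3 - <<'E'
from h import *
import pickle
o=telemetry.get_obs();print(o['time_s'],o['tool_pos'],o['tool_rot'],o['force'])
s=cams.read_camera('scene');d=cams.read_camera('side')
pickle.dump((s,d),open('w10.pkl','wb'))
s0,d0=pickle.load(open('w9.pkl','rb'))
G=lambda i:cv2.cvtColor(i,cv2.COLOR_BGR2GRAY)
# knob profile columns (dark) just below finger tips in scene, per row
for r in (278,284,290,294): print(r,''.join('#' if v<55 else ('+' if v<95 else '.') for v in G(s0)[r,395:445]),''.join('#' if v<55 else ('+' if v<95 else '.') for v in G(s)[r,395:445]))
for r in (130,136,140,144): print(r,''.join('#' if v<55 else ('+' if v<95 else '.') for v in G(d0)[r,305:350]),''.join('#' if v<55 else ('+' if v<95 else '.') for v in G(d)[r,305:350]))
E
```

```text
41.0 [ 0.46261742 -0.13704321  0.07030628] [-179.90356229   -0.93738798  157.47329974] [-19.47281881   4.31827578  15.53205225]
278 +++++++#+++++++#############.......+######+....... +++++++#######......#+++++++++++++++++++++++++++++
284 +++++++##+++++#############+..................#### ++++++###########+...###+++++++++++++++...++++++++
290 +++++++++++++++##########+........................ ++++++++++##########+#############################
294 ....+++++++...+++++++++++......................... ...++++++++...+###################################
130 ............................................. ###########################+.................
136 ...............+######+...................... ........++#################+.................
140 .........##+++++######+......+######+........ .........##################..+######+........
144 ................+#####....................... ............+#####+...++++...................
```

Emit:
arm_command(series="2 0 0 0 255;2 0 0 0 255;2 0 0 0 255;2 0 0 0 255;0 0 0 0 255")

```text
time_s: 41.52
tool_pos: [0.4581, -0.1351, 0.0704]
tool_rot: [-179.9, -0.5, 157.5]
force: [-10.4, 1.8, 4.2]
grip_width: 0.0007
grasp_force: 5.7
```

```bash
cat > k.py <<'E'
from h import *
o=telemetry.get_obs();print(o['time_s'],o['tool_pos'],o['force'])
d=cams.read_camera('side')
G=cv2.cvtColor(d,cv2.COLOR_BGR2GRAY)
for r in (138,141,144): print(r,''.join('#' if v<55 else ('+' if v<95 else '.') for v in G[r,305:350]))
E
python3 k.py
```

```text
41.5167 [ 0.45807586 -0.13507909  0.07042312] [-10.44993801   1.82587519   4.20173586]
138 .............+################++++##+........
141 ........++++++###############+...............
144 ..............+#####+.+++##+.................
```

Emit:
arm_command(series="2 0 0 0 255;2 0 0 0 255;0 0 0 0 255;0 0 0 0 255")

```text
time_s: 41.9
tool_pos: [0.4558, -0.134, 0.0705]
tool_rot: [-179.9, -0.3, 157.5]
force: [-6.5, -0.2, 0.6]
grip_width: 0.0003
grasp_force: 3.4
```

Emit:
arm_command(series="2 0 0 0 255;2 0 0 0 255;0 0 0 0 255;0 0 0 0 255")

```text
time_s: 42.23
tool_pos: [0.4539, -0.1327, 0.0711]
tool_rot: [-179.9, -0.1, 157.5]
force: [-4.1, -1.8, -2.6]
grip_width: 0.0002
grasp_force: 2.4
```

```bash
python3 k.py
```

```text
42.2333 [ 0.45393069 -0.13268972  0.07111783] [-4.06539774 -1.76823678 -2.56194115]
138 ..............+####################++........
141 ........+++++..+###############+.............
144 ................######++++###................
```

Emit:
arm_command(series="4 0 0 0 255;0 0 -15 0 255;0 0 -30 0 255;0 0 -35 0 255;0 0 -30 0 255;0 10 0 0 255;0 20 0 0 255;0 26 0 0 255;0 26 0 0 255;0 26 0 0 255;0 20 0 0 255;0 10 0 0 255;0 0 0 -0.1224 255;0 0 0 -0.1224 255;0 0 0 -0.1224 255;0 0 0 -0.1224 255;0 0 0 -0.1224 255;0 0 0 0 255;0 0 0 0 255")

```text
time_s: 43.87
tool_pos: [0.5047, -0.0034, 0.182]
tool_rot: [180.0, 0.1, -167.6]
force: [0.2, 0.5, -0.2]
grip_width: 0.0006
grasp_force: 0.0
```

```bash
cat > prof.py <<'E'
from h import *
import pickle
def prof(P,im,lab,u0s,z=.061):
    g=cv2.cvtColor(im,cv2.COLOR_BGR2GRAY).astype(np.float32)
    M=np.array([[.9757,-.219],[.219,.9757]])
    v=np.arange(-135,-95,1.)
    for ua,ub in u0s:
        r=[]
        for vv in v:
            px=np.array([proj(P,[*(M@[u,vv])/1000,z]) for u in np.arange(ua,ub,1.)],np.float32)
            r.append(np.median(cv2.remap(g,px[:,:1].copy(),px[:,1:].copy(),1)))
        print(lab,(ua,ub),' '.join('%d'%x for x in r))
if __name__=='__main__':
    o=pickle.load(open('w2.pkl','rb'));prof(pose('wrist',o),cv2.imread('pics/w2.png'),'open',[(490,500),(508,518)])
    o=telemetry.get_obs();print(o['time_s'],o['tool_pos'],o['tool_rot'])
    w=cams.read_camera('wrist');pickle.dump((o,w),open('w11.pkl','wb'));prof(pose('wrist',o),w,'now',[(443,453),(454,464),(465,472),(490,500)])
E
python3 prof.py
```

```text
open (490, 500) 70 71 71 75 87 99 108 114 118 118 117 116 120 126 131 134 136 136 135 135 136 136 135 136 136 138 144 151 156 161 163 163 162 161 160 160 160 160 160 158
open (508, 518) 71 70 71 76 86 98 107 113 116 116 115 112 106 104 103 103 103 104 104 104 104 104 106 106 110 122 137 148 155 160 163 163 163 162 161 161 161 161 162 163
43.8667 [ 0.50473751 -0.00343668  0.18201874] [ 1.79994511e+02  9.71556409e-02 -1.67642685e+02]
now (443, 453) 87 77 73 71 72 73 73 72 72 72 73 87 107 120 123 122 123 121 127 141 152 156 157 154 146 145 152 156 158 157 156 160 165 167 167 167 167 166 164 163
now (454, 464) 97 76 71 71 71 73 72 72 74 73 75 85 104 118 122 122 122 121 128 142 152 157 158 154 146 145 152 156 158 158 157 160 165 166 166 167 166 166 163 161
now (465, 472) 86 74 72 71 72 71 73 71 71 71 75 84 102 117 121 122 121 122 129 143 154 157 158 156 148 146 153 157 158 158 156 159 163 165 166 166 166 164 162 162
now (490, 500) 67 71 72 73 72 72 72 70 71 71 73 82 101 116 121 121 120 121 128 141 153 158 159 156 150 148 154 158 158 158 156 154 155 160 163 164 164 162 161 160
```

Emit:
arm_command(series="5 2.7 0 0 175;4.4 2.7 10 0 175;0 0 25 0 175;0 0 25 0 175;0 0 25 0 175;0 0 15 0 175;0 0 9 0 175;0 0 0 0 175;0 0 0 0 255;0 0 0 0 255;0 0 0 0 255;0 0 0 0 255;0 0 0 0 255", squeeze=30)

```text
time_s: 45.0
tool_pos: [0.4946, -0.0001, 0.0736]
tool_rot: [-180.0, 0.1, -167.4]
force: [1.0, -1.4, 1.9]
grip_width: 0.0057
grasp_force: 30.0
```

Emit:
arm_command(series="1.5 0 0 0 255;1.5 0 0 0 255;0 0 0 0 255;0 0 0 0 255")

```text
time_s: 45.33
tool_pos: [0.4946, -0.0001, 0.0737]
tool_rot: [-179.9, 0.5, -167.4]
force: [9.5, 1.6, -5.6]
grip_width: 0.0056
grasp_force: 30.0
```

Emit:
arm_command(series="-1.5 0 0 0 255;-1.5 0 0 0 255;0 0 0 0 255;0 0 0 0 175;0 0 0 0 175;0 0 0 0 175;0 0 0 0 175;0 0 0 0 175;0 0 -10 0 175;0 0 -20 0 175;0 0 -30 0 175;0 0 -30 0 175;0 0 -15 0 175;0 0 0 0 175")

```text
time_s: 46.5
tool_pos: [0.4965, -0.0001, 0.1824]
tool_rot: [180.0, 0.5, -167.4]
force: [1.2, 0.5, 0.3]
grip_width: 0.0277
grasp_force: 0.0
```

```bash
python3 k.py; python3 - <<'E'
from prof import *
o=telemetry.get_obs();w=cams.read_camera('wrist');prof(pose('wrist',o),w,'now',[(443,453),(465,472)])
E
```

```text
46.5 [ 4.96502283e-01 -5.58054914e-05  1.82378979e-01] [1.21419625 0.50896642 0.32052546]
138 .......+##############+......+++++##+........
141 ......+++++++...######+......................
144 ................+####+.......................
now (443, 453) 94 81 76 74 75 76 75 76 75 76 77 89 110 124 127 128 127 126 132 145 156 161 162 159 152 150 157 161 162 162 161 165 170 172 172 172 173 172 170 167
now (465, 472) 102 78 75 74 74 75 76 74 73 74 78 88 106 121 126 126 126 126 135 148 159 162 163 160 153 151 158 162 163 163 162 164 169 169 170 171 170 169 167 166
```

The lever and jaw haven't moved since release, the plates are snug, and the robot is clear. I'm handing it in.

```bash
python3 -c "
from cell import env
print(env.sign_off())"
```

```text
the job is handed in; nothing more can be done
None
```

Job handed in at about 46.5 s of the 67 s: two plates (mid-tab and far-tab) stand on the base in the gap, the third is still in the rack, and the lever is swung about 0.5–0.6 rad and released. Each time I released the lever from up to about 26 N it sprang back to the same angle, so the grip may be lighter than "0.1 rad beyond contact"; even so, the mid-tab plate didn't move under a 9.5 N sideways pull.

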